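Read the barcode on a slanted jar lid

ROBOT

A 6-joint arm with a two-finger parallel gripper is mounted at the origin on the work surface. World frame = base frame: x ahead of the robot, y to its left, z up, the work surface at z = 0. Lengths are in m, angles in rad, forces in N, time in s.
With the tool pointing down it reaches from about 0.35 to 0.975 m from the base axis. Payload 4.9 kg.
Tool frame: the origin (TCP) lies at the very end of the fingers, on their centre line; the grasp point (between the pads) lies 19 mm behind it; z points along the fingers, y is the line along which they close (so a half turn about z gives the same grasp; the last joint's range is limited). The gripper opens to 85 mm and grips with 20 to 120 N. Pads are 22 mm wide; open, the fingers measure 114 mm over their backs; the gripper's body (76 mm by 85 mm) begins 54 mm behind the grasp point. The pads swing forward as they close: fully open they stand 13 mm farther back than shut.
Start: joints at [1.077, 0.053, 1.613, -0, 1.476, -0.119], TCP at [0.229, 0.582, 0.231] pointing down, gripper open.
Joint ranges: [-3.01, 3.01], [-1.01, 2.22], [0.06, 2.58], [-1.02, 4.17], [0.09, 2.62], [-3.14, 3.14]. Speed limits (rad/s): [2.57, 2.57, 3.14, 3.14, 3.14, 3.14].

INTERFACE

Orientations are given as a unit quaternion [w, x, y, z].
In Python, from plant import monitor, vision, manip gives the robot as it stands. The module is installed in compiled form; this text tells all that it offers.
- The arm moves only by the tool arm_command, never from a script. Its argument "rows" is a list of rows, each a list of 3 entries, a list of its own where there are three numbers: the finger opening in mm, from 0 to 85.4, then the shift along the world's x, y, z in units of 30 cm (1.0 is 30 cm), then the turn, a rotation vector about the world's x, y, z in units of pi/2 rad (1.0 is pi/2 rad). In form: [[claw, [x, y, z], [wx, wy, wz]], ...]. A call has 1 to 12 rows; each row is the pose to reach, as a shift and turn from the pose commanded when the call began; what a row does not reach only later rows make up. A row lasts 1/12 s, in which the tool goes at most 41.7 mm and 7.16 degrees, less where a joint would pass 70% of its speed; a pose out of reach is approached as far as the arm can. A call with a number of a shift or a turn outside -1 to 1 is refused whole. A call with a gripper value outside its range is refused whole. The fingers move at their own pace and stop on an object; the grip force is fixed at half the most. Time passes only in rows, so rows that repeat a pose let the fingers close. It gives the time, the measured TCP pose, the force, the opening and the grip force at its end, in the units of the state.
- monitor.state(): the state, without advancing time (a new reading comes with each control period).
- vision.grab_frame(name): name is "side" or "top" or "wrist"; returns a dict with "color" (384x512x3 uint8, red, green, blue), "z_map" (384x512 float32, m along the optical axis (not along the pixel's ray), 0 where there is no reading), "mtx" (3x3 intrinsics, pixels), "R" (3x3) and "t" (3): a world point X has camera coordinates R X + t. Camera axes: x right, y down, z forward; pixel columns grow to the right and rows downward; lengths in m; the calibration is good to about 2 mm. A picture is of the moment at which its call begins.
- manip.job_done(): hands the job in; it is judged then, once.
The state is a dict: "time": time; "joint_pos": joint angles; "joint_vel": joint speeds; "joint_efforts": joint torques, N m; "tool_pos": TCP position; "tool_rot": TCP orientation; "contact_force": force on the tool from outside, world axes, zero at the start; "ft_torque": the same for the moment, N m; "gripper_width": opening from 0.0 (shut) to 1.0 (fully open); "grasp_force": force on a finger pad.
Only numpy, scipy, OpenCV 4.12 (cv2) and the standard library are available. Lean on these libraries where they do the work, as an engineer would, in place of code of your own. Each camera call takes 0.05 s, during which the arm holds its last target. There are 200 camera calls.

TASK

Take the hand-held label reader off its charging pad, point its nose squarely at the middle of the barcode label on the green-capped jar from about 8 cm away, and hold it still there for about two seconds so that it reads. Then stand it upright in the middle of its charging pad again and let go, setting it down rather than dropping it. Do not touch any jar with the reader, and do not shift the jars or anything else on the counter.

Things in the scene. Friction and masses are not known exactly. Their poses are not given: they have to be found in the camera images.
- reader: hand-held label reader standing nose-down on its pad, 132 mm tall, 0.15-0.28 kg, loose. Round white nose with orange band, 56 mm in diameter up to 22 mm, tapering to 34 mm at 46 mm; then a straight black handle 30 mm (its x) by 26 mm (its y) up to the top. Origin: centre of the nose's flat underside, the reading window. z runs from nose to handle end; it reads along -z.
- reader_spot (a point): unseen point on the reader's reading axis, 80 mm in front of the nose (at z = -80 mm in the reader's frame, same axes): where the label should be when reading
- label_green: white barcode label, 30 mm (its x) by 42 mm (its y), stuck in the middle of the green jar's cap. Origin: centre of the label. z points straight out of the label (the cap's axis, 35 degrees from vertical).
- pad: charging pad: round black puck, 110 mm in diameter and 12 mm thick, blue ring and flat grey top, fixed to the counter. Origin: centre of its underside; z up. The reader stands with its origin 12 mm above this.
- jar_green: glass jar with green plastic twist cap, the one to read. Round belly 128 mm in diameter, 108 mm tall; neck and cap lean 35 degrees from vertical towards its own -x, so the cap's top faces up and along -x (towards the robot at yaw 0). Cap 80 mm in diameter, highest point 155 mm above the counter. 0.8 kg, loose. Origin: centre of underside, z up.
- jar_blue: glass jar with blue plastic twist cap, not to be read. Round belly 128 mm in diameter, 108 mm tall; neck and cap lean 35 degrees from vertical towards its own -x, so the cap's top faces up and along -x (towards the robot at yaw 0). Cap 80 mm in diameter, highest point 155 mm above the counter. 0.8 kg, loose. Origin: centre of underside, z up.
- jar_yellow: glass jar with yellow plastic twist cap, not to be read. Round belly 128 mm in diameter, 108 mm tall; neck and cap lean 35 degrees from vertical towards its own -x, so the cap's top faces up and along -x (towards the robot at yaw 0). Cap 80 mm in diameter, highest point 155 mm above the counter. 0.8 kg, loose. Origin: centre of underside, z up.
- mug: white ceramic mug, 82 mm in diameter, 95 mm tall, handle towards its +y; bystander. Origin: centre of the underside.
- measure: stainless steel measuring cup, 72 mm across, 55 mm tall, flat handle reaching 128 mm out along its -x; bystander. Origin: centre of the underside of the cup.
- spatula: green silicone spatula, 280 mm long, lying along its x; bystander. Origin: on its underside, near the middle.
- colander: red plastic colander, 216 mm across (270 mm over its two handles along y), 95 mm tall; bystander. Origin: centre of the underside.
Things that resemble listed ones, but are neither listed nor needed, are in the scene too. What is shaped like the reader but blue or red is not meant.

How it is judged:
By the outcome, as a careful person would: the job done as asked, in the order asked, and still so for the second after the job is handed in, with the robot touching nothing.
It also fails if it takes over 53 s, if anything falls off the work surface, if the arm or the gripper's body presses on something with over 40 N, if the wrist force passes 120 N, or if a joint passes its speed limit or range.

## Working session

There is one attempt and no reset: what is moved stays moved. The work goes in short steps, Python scripts to look and compute and a tool call to move; the robot and the scene stay as the last step left them, time stands still between calls to the robot, and variables do not carry over. Pictures are saved under pics/ and viewed, at most 10 in all, crops included, and the job is handed in when it is done.

Besides the shell and the picture viewer there is one more tool, called after "Emit:" in YAML: its name, and indented under it one key for each argument. arm_command: Moves the arm, as the interface text tells. Shifts and turns lie within -1 to 1; 1 stands for 30 cm of shift or pi/2 rad of turn. Its arguments: {"type":"object","properties":{"rows":{"type":"array"}},"required":["rows"]}

```bash
mkdir -p pics
cat > h.py <<'E'
import numpy as np, cv2
from plant import monitor, vision, manip
def grab(n,save=True):
    f=vision.grab_frame(n); np.savez(f'{n}.npz',**f)
    return f
def world(f):
    z=f['z_map']; h,w=z.shape; u,v=np.meshgrid(np.arange(w),np.arange(h))
    K=f['mtx']; c=np.stack([(u-K[0,2])/K[0,0]*z,(v-K[1,2])/K[1,1]*z,z],-1)
    P=(c-f['t'])@f['R']; P[z==0]=np.nan
    return P
E
python3 - <<'E'
from h import *
t=grab('top'); s=grab('side')
for n,f in(('top',t),('side',s)):
    cv2.imwrite(f'pics/{n}0.png',cv2.resize(f['color'][:,:,::-1],(800,600),interpolation=cv2.INTER_CUBIC))
    print(n,f['mtx'].tolist(),(-f['R'].T@f['t']).round(3),f['R'].round(3).tolist())
print(monitor.state())
E
```

```text
top [[426.1023019622053, 0.0, 252.87580352071214], [0.0, 426.1023019622053, 189.77376075336167], [0.0, 0.0, 1.0]] [ 0.235 -0.     1.693] [[0.006, -1.0, 0.014], [-0.985, -0.009, -0.174], [0.174, -0.013, -0.985]]
side [[352.69901041735403, 0.0, 254.77454634978568], [0.0, 352.69901041735403, 190.6102067932608], [0.0, 0.0, 1.0]] [ 0.054 -0.878  0.754] [[0.865, -0.5, -0.025], [-0.3, -0.478, -0.825], [0.401, 0.722, -0.564]]
{'time': 0.1, 'joint_pos': array([ 1.07698436e+00,  5.33006392e-02,  1.61417639e+00,  2.38804442e-05,
        1.47598925e+00, -1.18975624e-01]), 'joint_vel': array([-0.00045337,  0.0001905 , -0.00225414, -0.00111544,  0.0001554 ,
       -0.00039407]), 'joint_efforts': array([-7.68027519e-06, -3.94903529e+01, -3.71363211e+01, -9.50294861e-05,
        3.96339339e-03, -1.20664161e-06]), 'tool_pos': array([0.22853312, 0.58110903, 0.23016811]), 'tool_rot': array([-2.93894620e-04,  1.86323939e-01,  9.82487919e-01, -8.89594793e-04]), 'contact_force': array([ 0.18060202, -0.25909355, -1.03484462]), 'ft_torque': array([-0.03513644, -0.03101603,  0.04311311]), 'grasp_force': 0.0, 'gripper_width': 1.0009774215534186}
```

View pics/top0.png

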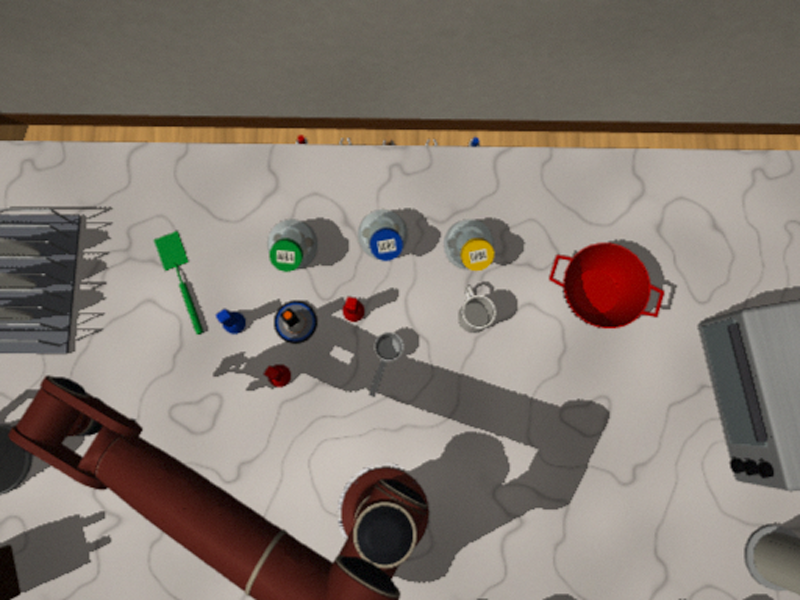

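View pics/side0.png

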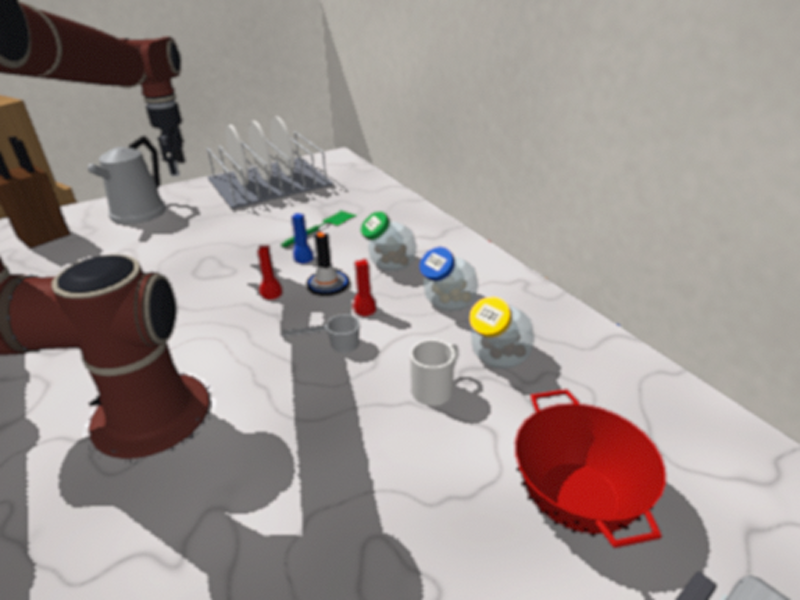

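The top view shows the reader at about (293,320), standing on the blue-ringed pad. Nearby are a blue lookalike at (231,320) and red ones at (353,308) and (277,375). The green cap with its label is at (286,256). The side view shows the black-and-white reader at (323,262) and the green cap at (375,225). The white, orange and black one on the pad fits the description, and I'll confirm that in a crop.

```bash
cat > m.py <<'E'
from h import *
out={}
for n in('top','side'):
    f=dict(np.load(n+'.npz')); P=world(f); hsv=cv2.cvtColor(f['color'],cv2.COLOR_RGB2HSV)
    H,S,V=[hsv[...,i].astype(int) for i in range(3)]
    X,Y,Z=P[...,0],P[...,1],P[...,2]
    def rep(name,m):
        if m.sum()>2:
            q=P[m]; vu=np.argwhere(m); print(n,name,m.sum(),'px',vu.mean(0)[::-1].round(1),'med',np.nanmedian(q,0).round(4),'min',np.nanmin(q,0).round(3),'max',np.nanmax(q,0).round(3))
    green=(H>50)&(H<80)&(S>120)&(V>50)&(Z>.08); rep('greencap',green)
    hull=np.zeros(green.shape,np.uint8)
    c,_=cv2.findContours(green.astype(np.uint8),cv2.RETR_EXTERNAL,cv2.CHAIN_APPROX_NONE)
    c=max(c,key=cv2.contourArea); cv2.fillConvexPoly(hull,cv2.convexHull(c),1)
    lab=(hull>0)&(S<90); rep('label',lab)
    top=(hull>0)&np.isfinite(Z)
    q=P[lab]; cc=q.mean(0); u,s,vt=np.linalg.svd(q-cc); nn=vt[2]*np.sign(vt[2][2]); print('label n',nn.round(3),'rms',s/np.sqrt(len(q)),'tilt',np.degrees(np.arccos(nn[2])),'az',np.degrees(np.arctan2(nn[1],nn[0])))
    lr=cv2.minAreaRect(np.argwhere(lab)[:,::-1].astype(np.float32)); print('label rect',lr)
    ring=(H>100)&(H<130)&(S>100)&(Z<.03)&(Z>0.002)&(np.hypot(X-.5,Y-.2)<.14); rep('bluering',ring)
    near=(np.hypot(X-.5,Y-.2)<.14)
    rep('handle',near&(V<70)&(Z>.07)); rep('handletop',near&(Z>.138)&(Z<.16)); rep('orange',near&(H>5)&(H<22)&(S>130))
E
python3 m.py
python3 - <<'E'
from h import *
a=np.load('top.npz')['color'][140:250,130:270,::-1]; b=np.load('side.npz')['color'][125:205,150:270,::-1]
cv2.imwrite('pics/crop.png',np.hstack([cv2.resize(a,(480,377),interpolation=cv2.INTER_CUBIC)[:,:400],cv2.resize(b,(400,377),interpolation=cv2.INTER_CUBIC)]))
E
```

```text
top greencap 230 px [182.7 162.6] med [0.6141 0.2438 0.1339] min [0.576 0.207 0.086] max [0.648 0.281 0.158]
top label 95 px [182.4 163.9] med [0.6072 0.2456 0.131 ] min [0.577 0.212 0.075] max [0.621 0.281 0.145]Traceback (most recent call last):
  File "m.py", line 16, in <module>
    q=P[lab]; cc=q.mean(0); u,s,vt=np.linalg.svd(q-cc); nn=vt[2]*np.sign(vt[2][2]); print('label n',nn.round(3),'rms',s/np.sqrt(len(q)),'tilt',np.degrees(np.arccos(nn[2])),'az',np.degrees(np.arctan2(nn[1],nn[0])))
                                   ~~~~~~~~~~~~~^^^^^^
    u, s, vh = gufunc(a, signature=signature)
               ~~~~~~^^^^^^^^^^^^^^^^^^^^^^^^
    raise LinAlgError("SVD did not converge")
numpy.linalg.LinAlgError: SVD did not converge
```

View pics/crop.png

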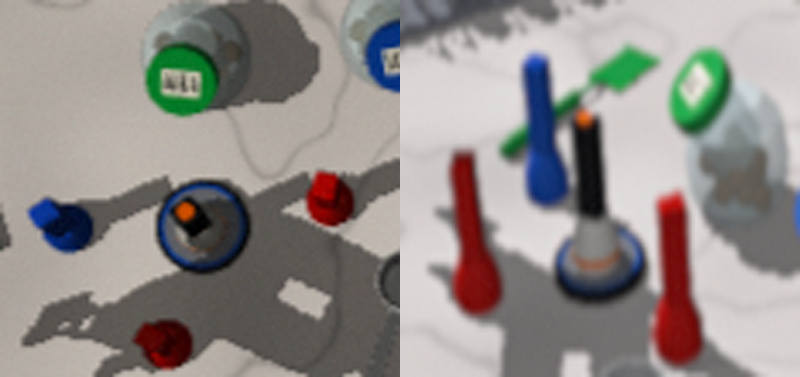

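The crop confirms it. The one on the pad at left-panel (200,220) has a white nose, an orange band and a black handle, and its neighbours are plain blue or red. The green cap's label is at left-panel (182,83).

```bash
sed -i 's/lab=(hull>0)&(S<90)/lab=(cv2.erode(hull,np.ones((3,3)))>0)\&(S<90)\&np.isfinite(Z)/; s/    q=P\[lab\]; cc/    capm=(cv2.erode(hull,np.ones((3,3)))>0)\&np.isfinite(Z); q=P[capm]; q=q[q[:,2]>.1]; cc/' m.py
cat >> m.py <<'E'
    for nm,cx,cy in(('ctr',.49,.2),):
        m=near&(Z>.03)&(Z<.2)
        k,l=cv2.connectedComponents(m.astype(np.uint8))
        for i in range(1,k): rep('obj%d'%i,l==i)
E
python3 m.py
```

```text
top greencap 230 px [182.7 162.6] med [0.6141 0.2438 0.1339] min [0.576 0.207 0.086] max [0.648 0.281 0.158]
top label 90 px [182.4 163.8] med [0.6073 0.2453 0.1312] min [0.592 0.223 0.116] max [0.621 0.266 0.145]
label n [-0.59   0.056  0.806] rms [0.0183992  0.01758629 0.00331185] tilt 36.33448406675015 az 174.60275462739372
label rect ((182.5, 164.0), (8.0, 11.0), 90.0)
top bluering 158 px [189.2 206.2] med [0.4597 0.2275 0.0131] min [0.416 0.182 0.005] max [0.517 0.283 0.027]
top handle 82 px [190.2 190.5] med [0.4649 0.2218 0.1253] min [0.447 0.073 0.071] max [0.639 0.247 0.153]
top handletop 142 px [187.2 178.6] med [0.6123 0.232  0.1437] min [0.447 0.078 0.138] max [0.638 0.279 0.154]
top orange 33 px [183.9 201.4] med [0.4638 0.2314 0.1472] min [0.452 0.221 0.099] max [0.471 0.242 0.154]
top obj1 378 px [186.  164.2] med [0.6105 0.2317 0.1237] min [0.576 0.184 0.03 ] max [0.639 0.285 0.153]
top obj2 141 px [225.3 196.9] med [0.4886 0.0828 0.0835] min [0.471 0.06  0.03 ] max [0.515 0.111 0.144]
top obj3 182 px [186.9 204.8] med [0.4569 0.2276 0.0611] min [0.437 0.207 0.03 ] ma
[... 492 characters left out ...]
7 0.0141] min [0.417 0.174 0.011] max [0.514 0.26  0.02 ]
side handle 137 px [206.2 160.1] med [0.4598 0.2215 0.1064] min [0.447 0.212 0.071] max [0.479 0.234 0.144]
side handletop 79 px [224.4 145.2] med [0.6166 0.2265 0.1437] min [0.447 0.205 0.138] max [0.637 0.264 0.15 ]
side orange 17 px [204.9 150.2] med [0.4623 0.2243 0.1471] min [0.453 0.216 0.142] max [0.47  0.243 0.148]
side obj1 518 px [242.2 153.2] med [0.6115 0.2139 0.0963] min [0.577 0.179 0.03 ] max [0.64  0.282 0.15 ]
side obj2 327 px [206.6 164.9] med [0.4591 0.2214 0.0833] min [0.436 0.203 0.03 ] max [0.488 0.248 0.149]
side obj3 295 px [231.8 181.3] med [0.4914 0.0735 0.0826] min [0.472 0.06  0.03 ] max [0.521 0.098 0.137]
```

Emit:
arm_command:
  rows:
    - [85, [0.1, -0.14, 0.08], [0, 0, 0]]
    - [85, [0.2, -0.27, 0.15], [0, 0, 0]]
    - [85, [0.28, -0.4, 0.2], [0, 0, 0]]
    - [85, [0.36, -0.52, 0.25], [0, 0, 0]]
    - [85, [0.44, -0.64, 0.25], [0, 0, 0]]
    - [85, [0.52, -0.76, 0.25], [0, 0, 0]]
    - [85, [0.6, -0.87, 0.25], [0, 0, 0]]
    - [85, [0.66, -0.96, 0.25], [0, 0, 0]]
    - [85, [0.67, -1, 0.25], [0, 0, 0]]
    - [85, [0.67, -1, 0.25], [0, 0, 0]]

```text
time: 0.93
tool_pos: [0.4326, 0.2763, 0.306]
tool_rot: [0.001, 0.19, 0.982, -0.001]
contact_force: [0.6, -0.2, -0.6]
gripper_width: 0.999
grasp_force: 0.0
```

Run:
```python
from h import *
f=grab('wrist'); print((-f['R'].T@f['t']).round(3),f['R'].round(2).tolist(),f['mtx'][0,0])
cv2.imwrite('pics/w1.png',cv2.resize(f['color'][:,:,::-1],(800,600)))
P=world(f); print(f['z_map'].min(),f['z_map'].max())
```

```text
[0.356 0.306 0.447] [[0.37, 0.93, -0.0], [0.88, -0.35, 0.32], [0.3, -0.12, -0.95]] 331.50401692452107
0.0 0.9798967
```

View pics/w1.png

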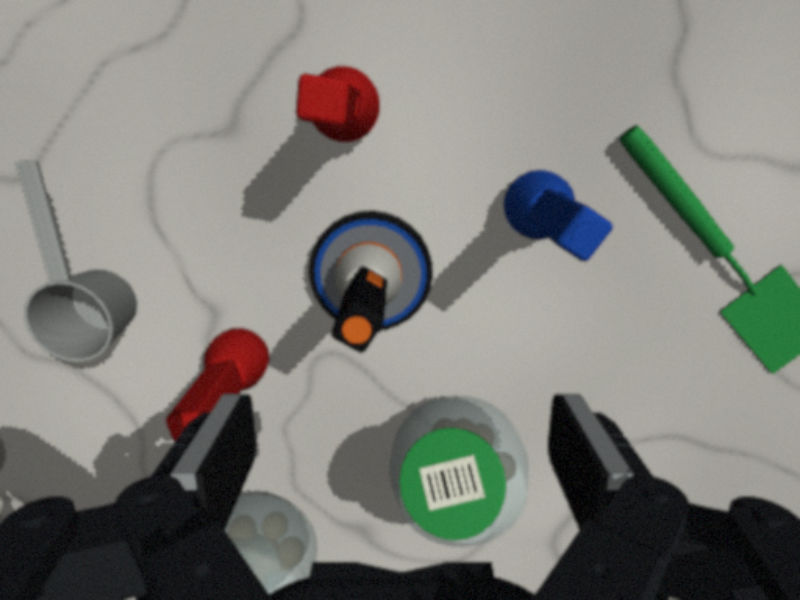

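The wrist view shows the reader's orange cap at (357,330), the trigger on the handle face at (375,279), the pad ring centred near (370,268), and the green label at (453,482).

```bash
cat > w.py <<'E'
from h import *
def meas(f):
    P=world(f); hsv=cv2.cvtColor(f['color'],cv2.COLOR_RGB2HSV); H,S,V=[hsv[...,i].astype(int) for i in range(3)]
    X,Y,Z=P[...,0],P[...,1],P[...,2]; C=-f['R'].T@f['t']
    def ray(uv): return f['R'].T@(np.linalg.inv(f['mtx'])@[uv[0],uv[1],1])
    def onz(uv,z): d=ray(uv); return C+d*(z-C[2])/d[2]
    near=np.hypot(X-.461,Y-.226)<.09
    ring=near&(H>100)&(H<130)&(S>100)&(Z<.03)
    pt=np.argwhere(ring)[:,::-1].astype(np.float32)
    if len(pt)>30:
        W=np.array([onz(p,.012)[:2] for p in pt]); A=np.c_[2*W,np.ones(len(W))]; s=np.linalg.lstsq(A,(W**2).sum(1),rcond=None)[0]
        print('pad circle',s[:2].round(4),'r',np.sqrt(s[2]+s[0]**2+s[1]**2).round(4))
    orm=(near&(H>3)&(H<22)&(S>130)).astype(np.uint8); k,l,st,ce=cv2.connectedComponentsWithStats(orm)
    for i in range(1,k):
        if st[i,4]>15: print('orange',st[i,4],ce[i].round(1),'depth',np.nanmedian(P[l==i],0).round(4),'on .144',onz(ce[i],.144)[:2].round(4))
    top=near&(Z>.135)&(Z<.165); W=np.array([onz(p,.144)[:2] for p in np.argwhere(top)[:,::-1]]).astype(np.float32)
    if len(W)>20: print('top',len(W),'z',np.median(Z[top]),cv2.minAreaRect(W*1000))
    g=(H>50)&(H<80)&(S>120)&(Z>.08)&(np.hypot(X-.61,Y-.24)<.08); c,_=cv2.findContours(g.astype(np.uint8),0,1)
    if not c: return
    c=max(c,key=cv2.contourArea); hull=np.zeros(g.shape,np.uint8); cv2.fillConvexPoly(hull,cv2.convexHull(c),1)
    cap=(cv2.erode(hull,np.ones((5,5)))>0)&np.isfinite(Z); q=P[cap]
    for _ in range(3):
        cc=q.mean(0); n=np.linalg.svd(q-cc)[2][2]; n*=np.sign(n[2]); q=P[cap]; q=q[abs((q-cc)@n)<.004]
    print('cap plane c',cc.round(4),'n',n.round(3),'tilt',np.degrees(np.arccos(n[2])).round(1),'az',np.degrees(np.arctan2(n[1],n[0])).round(1))
    lab=((hull>0)&(S<110)).astype(np.uint8); lab=cv2.morphologyEx(lab,cv2.MORPH_CLOSE,np.ones((7,7)))
    k,l,st,ce=cv2.connectedComponentsWithStats(lab); i=1+np.argmax(st[1:,4]); pts=np.argwhere(l==i)[:,::-1]
    L=np.array([C+(d:=ray(p))*(((cc-C)@n)/(d@n)) for p in pts]); e1=np.cross([0,0,1],n); e1/=np.linalg.norm(e1); e2=np.cross(n,e1)
    r=cv2.minAreaRect((np.c_[(L-cc)@e1,(L-cc)@e2]*1000).astype(np.float32)); print('label',(cc+e1*r[0][0]/1e3+e2*r[0][1]/1e3).round(4),'mean',L.mean(0).round(4),r[1:])
    print('e1',e1.round(2))
if __name__=='__main__': meas(dict(np.load('wrist.npz')))
E
python3 w.py; python3 -c "
from h import *
print(monitor.state()['tool_pos'])"
```

```text
pad circle [0.4657 0.2308] r 0.0474
orange 89 [239.5 178.8] depth [0.4535 0.2441 0.0818] on .144 [0.4368 0.2547]
orange 326 [227.9 210.8] depth [0.463  0.2311 0.1437] on .144 [0.463  0.2312]
top 739 z 0.14275596967526288 ((460.2550354003906, 232.66934204101562), (25.927696228027344, 31.071104049682617), 37.108097076416016)
cap plane c [0.6077 0.244  0.1282] n [-0.571  0.054  0.819] tilt 35.0 az 174.6
label [0.6073 0.2435 0.1279] mean [0.6074 0.2436 0.1281] ((44.37308883666992, 32.32837677001953), 0.30637890100479126)
e1 [-0.09 -1.    0.  ]
[0.43116151 0.27875675 0.30585432]
```

Emit:
arm_command:
  rows:
    - [85, [0.03, -0.04, 0], [0, 0, -0.07]]
    - [85, [0.06, -0.08, 0], [0, 0, -0.14]]
    - [85, [0.09, -0.12, 0], [0, 0, -0.21]]
    - [85, [0.108, -0.159, 0], [0, 0, -0.28]]
    - [85, [0.108, -0.159, 0], [0, 0, -0.344]]
    - [85, [0.108, -0.159, 0], [0, 0, -0.344]]
    - [85, [0.108, -0.159, 0], [0, 0, -0.344]]
    - [85, [0.108, -0.159, 0], [0, 0, -0.344]]

```text
time: 1.65
tool_pos: [0.4617, 0.2347, 0.306]
tool_rot: [-0.0, 0.44, 0.898, -0.0]
contact_force: [-0.5, -0.2, -0.3]
gripper_width: 0.994
grasp_force: 0.0
```

Run:
```python
from w import *
f=grab('wrist'); meas(f); s=monitor.state(); print(s['tool_pos'],s['tool_rot'],s['joint_pos'])
from scipy.spatial.transform import Rotation as R
q=s['tool_rot']; M=R.from_quat(q[[1,2,3,0]]).as_matrix(); print(M.round(3), np.degrees(np.arctan2(M[1,1],M[0,1])))
```

```text
pad circle [0.4659 0.2307] r 0.0474
orange 77 [257.2 141.8] depth [0.4538 0.244  0.0852] on .144 [0.4468 0.253 ]
orange 361 [256.6 170.1] depth [0.4631 0.2311 0.1437] on .144 [0.463  0.2312]
top 816 z 0.14279318964032245 ((461.4730224609375, 232.8817901611328), (25.541141510009766, 30.497827529907227), 36.96083450317383)
cap plane c [0.5613 0.2564 0.2063] n [ 0.455 -0.819  0.35 ] tilt 69.5 az -61.0
label [-32.4981   6.3189  57.3191] mean [0.4997 0.2693 0.3165] ((3231.10302734375, 256279.515625), 22.325164794921875)
e1 [ 0.87  0.49 -0.  ]
[0.46175611 0.23466365 0.30613165] [-1.74076499e-04  4.40427012e-01  8.97788403e-01 -3.00751009e-05] [ 3.26326108e-01 -2.39294631e-01  1.76256744e+00  2.03014315e-04
  1.61860916e+00 -3.32312041e-01]
[[-0.612  0.791 -0.   ]
 [ 0.791  0.612  0.   ]
 [ 0.    -0.    -1.   ]] 37.73774215140765
```

Emit:
arm_command:
  rows:
    - [85, [0.006, -0.012, -0.1], [0, 0, -0.008]]
    - [85, [0.006, -0.012, -0.2], [0, 0, -0.008]]
    - [85, [0.006, -0.012, -0.3], [0, 0, -0.008]]
    - [85, [0.006, -0.012, -0.4], [0, 0, -0.008]]
    - [85, [0.006, -0.012, -0.5], [0, 0, -0.008]]
    - [85, [0.006, -0.012, -0.58], [0, 0, -0.008]]
    - [85, [0.006, -0.012, -0.65], [0, 0, -0.008]]
    - [85, [0.006, -0.012, -0.7], [0, 0, -0.008]]
    - [85, [0.006, -0.012, -0.72], [0, 0, -0.008]]
    - [85, [0.006, -0.012, -0.72], [0, 0, -0.008]]
    - [85, [0.006, -0.012, -0.72], [0, 0, -0.008]]

```text
time: 2.62
tool_pos: [0.4642, 0.2307, 0.0909]
tool_rot: [0.0, 0.447, 0.895, 0.0]
contact_force: [0.4, 0.0, 0.2]
gripper_width: 0.997
grasp_force: 0.0
```

Run:
```python
from h import *
s=monitor.state(); print(s['tool_pos'],s['contact_force'])
f=grab('wrist')
cv2.imwrite('pics/w2.png',cv2.resize(f['color'][:,:,::-1],(640,480)))
```

```text
[0.46422127 0.23067684 0.09087273] [0.42908313 0.0456022  0.18073445]
```

View pics/w2.png

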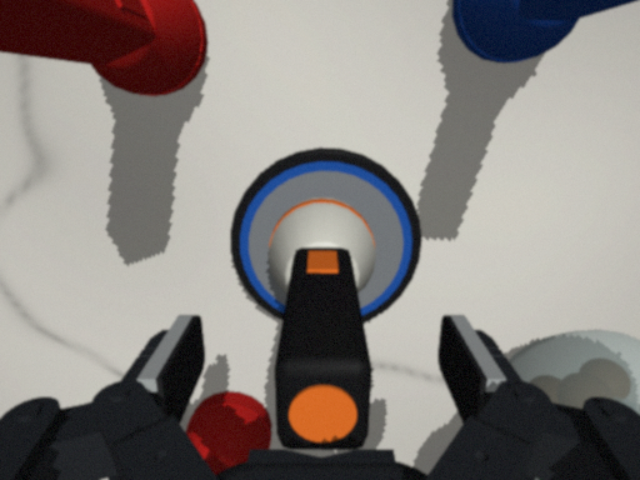

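The wrist view shows the handle at (322,350), midway between the pads and squared to them, with the pad centred at (326,238). Next I close.

Emit:
arm_command:
  rows:
    - [20, [0, 0, 0], [0, 0, 0]]
    - [20, [0, 0, 0], [0, 0, 0]]
    - [20, [0, 0, 0], [0, 0, 0]]
    - [20, [0, 0, 0], [0, 0, 0]]
    - [20, [0, 0, 0], [0, 0, 0]]
    - [20, [0, 0, 0], [0, 0, 0]]
    - [20, [0, 0, 0], [0, 0, 0]]
    - [20, [0, 0, 0], [0, 0, 0]]
    - [20, [0, 0, 0], [0, 0, 0]]
    - [20, [0, 0, 0], [0, 0, 0]]
    - [20, [0, 0, 0], [0, 0, 0]]
    - [20, [0, 0, 0], [0, 0, 0]]

```text
time: 3.67
tool_pos: [0.4645, 0.2304, 0.0908]
tool_rot: [0.0, 0.447, 0.894, 0.0]
contact_force: [1.6, 1.5, 3.6]
gripper_width: 0.296
grasp_force: 59.5
```

Run:
```python
from h import *
s=monitor.state(); print(s['tool_pos'],s['tool_rot'],s['contact_force'],s['gripper_width'],s['grasp_force'])
```

```text
[0.46445474 0.23044083 0.09080603] [3.84683379e-04 4.47417169e-01 8.94325204e-01 3.97159599e-04] [1.56170647 1.52951374 3.5963006 ] 0.296037207887973 59.47696566581726
```

Emit:
arm_command:
  rows:
    - [20, [0, 0, 0.03], [0, 0, 0]]
    - [20, [0, 0, 0.08], [0, 0, 0]]
    - [20, [0, 0, 0.15], [0, 0, 0]]
    - [20, [0, 0, 0.22], [0, 0, 0]]
    - [20, [0, 0, 0.3], [0, 0, 0]]
    - [20, [0, 0, 0.38], [0, 0, 0]]
    - [20, [0, 0, 0.46], [0, 0, 0]]
    - [20, [0, 0, 0.54], [0, 0, 0]]
    - [20, [0, 0, 0.6], [0, 0, 0]]
    - [20, [0, 0, 0.6], [0, 0, 0]]
    - [20, [0, 0, 0.6], [0, 0, 0]]

```text
time: 4.58
tool_pos: [0.4639, 0.2302, 0.2704]
tool_rot: [0.0, 0.447, 0.894, 0.0]
contact_force: [-0.2, 0.3, -2.0]
gripper_width: 0.292
grasp_force: 59.3
```

Emit:
arm_command:
  rows:
    - [20, [0.02, 0.01, 0], [-0.003, -0.04, 0]]
    - [20, [0.04, 0.02, 0], [-0.007, -0.09, 0]]
    - [20, [0.06, 0.03, 0], [-0.012, -0.14, 0]]
    - [20, [0.08, 0.04, 0], [-0.017, -0.19, 0]]
    - [20, [0.1, 0.05, 0], [-0.021, -0.24, 0]]
    - [20, [0.12, 0.06, 0], [-0.026, -0.29, 0]]
    - [20, [0.14, 0.065, 0], [-0.03, -0.34, 0]]
    - [20, [0.155, 0.07, 0], [-0.033, -0.37, 0]]
    - [20, [0.172, 0.07, 0], [-0.034, -0.387, 0]]
    - [20, [0.172, 0.07, 0], [-0.034, -0.387, 0]]
    - [20, [0.172, 0.07, 0], [-0.034, -0.387, 0]]

```text
time: 5.5
tool_pos: [0.5142, 0.2508, 0.2668]
tool_rot: [0.277, 0.427, 0.854, 0.108]
contact_force: [0.1, -0.3, -1.2]
gripper_width: 0.3
grasp_force: 59.3
```

Run:
```python
from w import *
from scipy.spatial.transform import Rotation as R
s=monitor.state(); q=s['tool_rot']; print(s['tool_pos'],s['contact_force'],s['grasp_force'],R.from_quat(q[[1,2,3,0]]).as_matrix().round(3).tolist())
f=grab('wrist'); t=grab('top'); d=grab('side')
meas(t)
cv2.imwrite('pics/read1.png',np.hstack([cv2.resize(f['color'][:,:,::-1],(400,300)),cv2.resize(d['color'][90:210,150:310,::-1],(400,300),interpolation=cv2.INTER_CUBIC)]))
```

```text
[0.51417087 0.25077281 0.26680545] [ 0.10977766 -0.30901841 -1.20610578] 59.342878460884094 [[-0.482, 0.669, 0.566], [0.789, 0.612, -0.052], [-0.381, 0.422, -0.823]]
pad circle [0.4662 0.2325] r 0.0476
orange 94 [154.3 205.1] depth [0.3928 0.2529 0.5409] on .144 [0.4482 0.3397]
cap plane c [0.6133 0.2407 0.1341] n [-0.617  0.082  0.783] tilt 38.5 az 172.4
label [0.6094 0.2361 0.1316] mean [0.6104 0.2351 0.1324] ((74.30235290527344, 54.91696548461914), 45.874778747558594)
e1 [-0.13 -0.99  0.  ]
```

View pics/read1.png

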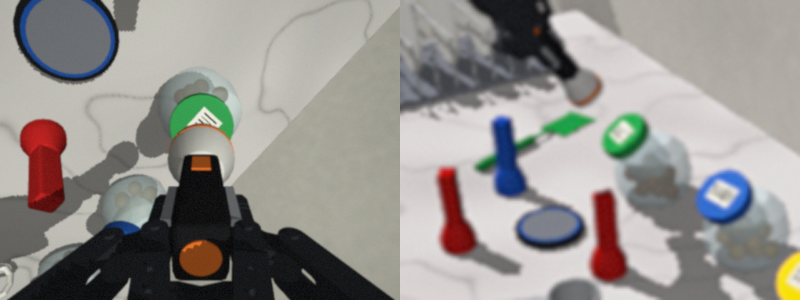

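The wrist panel shows the reader held straight, with its cap at (200,258) and trigger at (201,162), close to where they were before the lift. The nose is over the green cap's label at (205,122). The side panel shows the nose at (585,88), clear of the green cap at (625,132). Next I triangulate the label and check for slip.

Run:
```python
from w import *
rays=[]
C=np.array([.356,.306,.447]); d=np.array([.6074,.2436,.1281])-C; rays.append((C,d/np.linalg.norm(d)))
d0=dict(np.load('side.npz'));t0=dict(np.load('top.npz'))
def cen(f):
    P=world(f); h=cv2.cvtColor(f['color'],cv2.COLOR_RGB2HSV); H,S,V=[h[...,i].astype(int) for i in range(3)]
    g=((H>50)&(H<80)&(S>120)&(np.linalg.norm(P-[.61,.243,.13],axis=-1)<.07)).astype(np.uint8)
    c=max(cv2.findContours(g,0,1)[0],key=cv2.contourArea); hu=np.zeros_like(g); cv2.fillConvexPoly(hu,cv2.convexHull(c),1)
    w=np.clip((h[...,2].astype(float)),0,255)*0+np.clip(1-S/150.,0,1); w*=cv2.erode(hu,np.ones((3,3)))
    v,u=np.nonzero(w>.2); ww=w[w>.2]; return np.array([(u*ww).sum(),(v*ww).sum()])/ww.sum()
for nm,f,uv in(('side',d0,None),('top',t0,np.array([182.4,163.8]))):
    if uv is None: uv=cen(f)
    C=-f['R'].T@f['t']; d=f['R'].T@np.linalg.inv(f['mtx'])@[*uv,1]; d/=np.linalg.norm(d); rays.append((C,d)); print(nm,uv, (C+d*(.132-C[2])/d[2]).round(4))
C,d=rays[0]; print('wrist@.132',(C+d*(.132-C[2])/d[2]).round(4))
A=sum(np.eye(3)-np.outer(d,d) for C,d in rays); b=sum((np.eye(3)-np.outer(d,d))@C for C,d in rays); X=np.linalg.solve(A,b); print('tri',X.round(4),[np.linalg.norm(np.cross(X-C,d)).round(4) for C,d in rays])
# slip check / pad
f=dict(np.load('wrist.npz')); h=cv2.cvtColor(f['color'],cv2.COLOR_RGB2HSV); m=((h[...,0]>3)&(h[...,0]<22)&(h[...,1]>130)).astype(np.uint8)
k,l,st,ce=cv2.connectedComponentsWithStats(m); print([(st[i,4],ce[i].round(1)) for i in range(1,k) if st[i,4]>20])
im=cv2.cvtColor(cv2.resize(cv2.imread('pics/w2.png'),(512,384)),cv2.COLOR_BGR2HSV); m=((im[...,0]>3)&(im[...,0]<22)&(im[...,1]>130)).astype(np.uint8)
k,l,st,ce=cv2.connectedComponentsWithStats(m); print([(st[i,4],ce[i].round(1)) for i in range(1,k) if st[i,4]>20])
# reader points in side view along the tool axis
P=world(d0); T=np.array([.51417,.25077,.2668]); a=np.array([.566,-.052,-.823]); q=P.reshape(-1,3); q=q[np.isfinite(q).all(1)]; s=(q-T)@a; r=np.linalg.norm(q-T-s[:,None]*a,axis=1)
k=(r<.04)&(s>.0)&(s<.1); print('max s',np.sort(s[k])[-5:].round(4),k.sum())
```

```text
side [238.593125   142.81703125] [0.6086 0.2385 0.132 ]
top [182.4 163.8] [0.6073 0.2444 0.132 ]
wrist@.132 [0.6043 0.2444 0.132 ]
tri [0.609  0.244  0.1284] [np.float64(0.0015), np.float64(0.0023), np.float64(0.0013)]
[(np.int32(183), array([255.9, 165.4])), (np.int32(547), array([257.2, 209.2])), (np.int32(2176), array([256.7, 330.3]))]
[(np.int32(138), array([257. , 164.1])), (np.int32(531), array([257.6, 209.7])), (np.int32(2209), array([257.9, 330.7]))]
max s [0.076  0.076  0.0763 0.0765 0.0771] 246
```

Emit:
arm_command:
  rows:
    - [20, [0.006, 0, -0.008], [0, 0, 0]]
    - [20, [0.012, 0, -0.017], [0, 0, 0]]
    - [20, [0.012, 0, -0.017], [0, 0, 0]]
    - [20, [0.012, 0, -0.017], [0, 0, 0]]
    - [20, [0.012, 0, -0.017], [0, 0, 0]]
    - [20, [0.012, 0, -0.017], [0, 0, 0]]

```text
time: 6.15
tool_pos: [0.5192, 0.2513, 0.2653]
tool_rot: [0.279, 0.427, 0.853, 0.11]
contact_force: [-0.1, 0.6, -2.6]
gripper_width: 0.296
grasp_force: 59.4
```

Run:
```python
from w import *
from scipy.spatial.transform import Rotation as R
s=monitor.state(); q=s['tool_rot']; M=R.from_quat(q[[1,2,3,0]]).as_matrix(); T=s['tool_pos']; print(T,M.round(3).tolist())
spot=T+M@np.array([.0013,0,.1588]); print('spot',spot)
f=grab('wrist'); c=f['R']@spot+f['t']; p=f['mtx']@c; p=p[:2]/p[2]
n0=T+M@np.array([.0013,0,.0788]); pn=f['mtx']@(f['R']@n0+f['t']); pn=pn[:2]/pn[2]
print('spot px',p,'nose px',pn)
im=f['color'][:,:,::-1].copy(); cv2.circle(im,tuple(int(round(v*8)) for v in p),12,(255,0,255),-1,shift=3)
u,v=p.astype(int); cv2.imwrite('pics/read2.png',cv2.resize(im[v-55:v+65,u-80:u+80],(800,600),interpolation=cv2.INTER_CUBIC))
```

```text
[0.51924913 0.25130753 0.26532718] [[-0.48, 0.666, 0.571], [0.79, 0.611, -0.05], [-0.382, 0.427, -0.819]]
spot [0.60929194 0.24437419 0.13470041]
spot px [258.22225675 166.33311577] nose px [258.48492645 195.6314779 ]
```

View pics/read2.png

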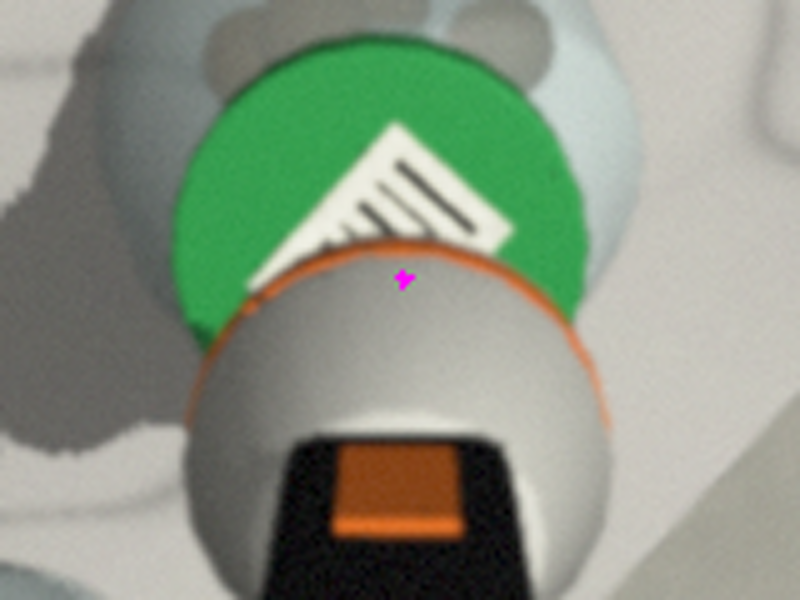

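The view shows the predicted spot at (403,280). The label's visible corners at (396,122), (515,230) and (248,285) put its centre near (381,258), so I need a lateral trim of a few mm. I'll compute it.

Run:
```python
from w import *
from scipy.spatial.transform import Rotation as R
s=monitor.state(); q=s['tool_rot']; M=R.from_quat(q[[1,2,3,0]]).as_matrix(); T=s['tool_pos']; print(T)
f=dict(np.load('wrist.npz')); C=-f['R'].T@f['t']; print('cam x',f['R'][0].round(3),'tool y',M[:,1].round(3))
def px(X): p=f['mtx']@(f['R']@X+f['t']); return (p[:2]/p[2]).round(1)
def rd(x,z): return T+M@np.array([x,0,.0788-z])
print('cap pred',px(rd(.0013,.132)),'obs 256.7 330.3;  x=0:',px(rd(0,.132)))
print('trigger pred z.05-.08 face x=+-.015',[px(rd(.0013+sx*.015,.075)) for sx in(1,-1)])
n=np.array([-.571,.05,.819])
def pl(uv,X0): d=f['R'].T@np.linalg.inv(f['mtx'])@[*uv,1]; return C+d*(((X0-C)@n)/(d@n))
def c2p(p): return np.array([178+(p[0]+.5)/5-.5,111+(p[1]+.5)/5-.5])
for zc in(.1285,.1305,.132):
    X0=np.array([.607,.244,zc]); cs=[pl(c2p(p),X0) for p in((396,122),(515,230),(248,285))]
    ctr=(cs[1]+cs[2])/2; print(zc,'label',ctr.round(4),'sides',[np.linalg.norm(cs[0]-c).round(4) for c in cs[1:]],'spot-label',((rd(.0013,-.08)-ctr)).round(4),'along n',((rd(.0013,-.08)-ctr)@n).round(4))
# jar depth plane in this view
P=world(f); h=cv2.cvtColor(f['color'],cv2.COLOR_RGB2HSV); m=(h[...,0]>50)&(h[...,0]<80)&(h[...,1]>120)&(np.linalg.norm(P-[.61,.244,.13],axis=-1)<.06)
m=cv2.erode(m.astype(np.uint8),np.ones((3,3)))>0; Q=P[m]; print('plane z at label xy via n offset',((Q-[.607,.244,.1305])@n).mean(),((Q-[.607,.244,.1305])@n).std())
```

```text
[0.51922797 0.2513295  0.26535415]
cam x [0.667 0.611 0.425] tool y [0.666 0.611 0.427]
cap pred [259.7 332.7] obs 256.7 330.3;  x=0: [259.7 335.9]
trigger pred z.05-.08 face x=+-.015 [array([259. , 219.9]), array([258.9, 274.1])]
0.1285 label [0.6072 0.244  0.1286] sides [np.float64(0.0302), np.float64(0.0418)] spot-label [0.0021 0.0004 0.0061] along n 0.0038
0.1305 label [0.606  0.2445 0.1298] sides [np.float64(0.03), np.float64(0.0416)] spot-label [ 0.0032 -0.0001  0.0049] along n 0.0022
0.132 label [0.6052 0.2448 0.1307] sides [np.float64(0.0299), np.float64(0.0414)] spot-label [ 0.0041 -0.0004  0.004 ] along n 0.001
plane z at label xy via n offset -0.0028402328346542574 0.0007263404623363702
```

Emit:
arm_command:
  rows:
    - [20, [-0.004, 0, -0.008], [0, 0, 0]]
    - [20, [-0.007, 0, -0.016], [0, 0, 0]]
    - [20, [-0.007, 0, -0.016], [0, 0, 0]]
    - [20, [-0.007, 0, -0.016], [0, 0, 0]]
    - [20, [-0.007, 0, -0.016], [0, 0, 0]]
    - [20, [-0.007, 0, -0.016], [0, 0, 0]]
    - [20, [-0.007, 0, -0.016], [0, 0, 0]]

```text
time: 6.78
tool_pos: [0.5172, 0.2513, 0.2606]
tool_rot: [0.28, 0.427, 0.853, 0.11]
contact_force: [0.6, -0.5, -2.6]
gripper_width: 0.299
grasp_force: 59.4
```

```bash
cat > r.py <<'E'
from w import *
from scipy.spatial.transform import Rotation as R
s=monitor.state(); q=s['tool_rot']; M=R.from_quat(q[[1,2,3,0]]).as_matrix(); T=s['tool_pos']; print(s['time'],T,M[:,2].round(4),s['contact_force'])
spot=T+M@np.array([.0013,0,.1588]); e=spot-[.607,.244,.130]; a=M[:,2]; print('spot',spot.round(4),'err',e.round(4),'axial',(e@a).round(4),'lat',np.linalg.norm(e-a*(e@a)).round(4))
E
python3 r.py
```

```text
6.7833 [0.51717116 0.25132451 0.26058651] [ 0.5711 -0.0501 -0.8194] [ 0.56004145 -0.50321232 -2.6432621 ]
spot [0.6072 0.2444 0.13  ] err [ 0.0002  0.0004 -0.    ] axial 0.0001 lat 0.0004
```

Aim is on target, so I hold for about 2.7 s.

Emit:
arm_command:
  rows:
    - [20, [0, 0, 0], [0, 0, 0]]
    - [20, [0, 0, 0], [0, 0, 0]]
    - [20, [0, 0, 0], [0, 0, 0]]
    - [20, [0, 0, 0], [0, 0, 0]]
    - [20, [0, 0, 0], [0, 0, 0]]
    - [20, [0, 0, 0], [0, 0, 0]]
    - [20, [0, 0, 0], [0, 0, 0]]
    - [20, [0, 0, 0], [0, 0, 0]]
    - [20, [0, 0, 0], [0, 0, 0]]
    - [20, [0, 0, 0], [0, 0, 0]]
    - [20, [0, 0, 0], [0, 0, 0]]
    - [20, [0, 0, 0], [0, 0, 0]]

```text
time: 7.78
tool_pos: [0.5171, 0.2513, 0.2604]
tool_rot: [0.279, 0.427, 0.853, 0.11]
contact_force: [0.5, -0.6, -1.3]
gripper_width: 0.298
grasp_force: 59.4
```

Emit:
arm_command:
  rows:
    - [20, [0, 0, 0], [0, 0, 0]]
    - [20, [0, 0, 0], [0, 0, 0]]
    - [20, [0, 0, 0], [0, 0, 0]]
    - [20, [0, 0, 0], [0, 0, 0]]
    - [20, [0, 0, 0], [0, 0, 0]]
    - [20, [0, 0, 0], [0, 0, 0]]
    - [20, [0, 0, 0], [0, 0, 0]]
    - [20, [0, 0, 0], [0, 0, 0]]
    - [20, [0, 0, 0], [0, 0, 0]]
    - [20, [0, 0, 0], [0, 0, 0]]
    - [20, [0, 0, 0], [0, 0, 0]]
    - [20, [0, 0, 0], [0, 0, 0]]

```text
time: 8.78
tool_pos: [0.5171, 0.2513, 0.2604]
tool_rot: [0.279, 0.427, 0.853, 0.11]
contact_force: [0.5, 0.6, -0.7]
gripper_width: 0.298
grasp_force: 59.4
```

Emit:
arm_command:
  rows:
    - [20, [0, 0, 0], [0, 0, 0]]
    - [20, [0, 0, 0], [0, 0, 0]]
    - [20, [0, 0, 0], [0, 0, 0]]
    - [20, [0, 0, 0], [0, 0, 0]]
    - [20, [0, 0, 0], [0, 0, 0]]
    - [20, [0, 0, 0], [0, 0, 0]]
    - [20, [0, 0, 0], [0, 0, 0]]
    - [20, [0, 0, 0], [0, 0, 0]]

```text
time: 9.45
tool_pos: [0.5171, 0.2513, 0.2604]
tool_rot: [0.279, 0.427, 0.853, 0.11]
contact_force: [-0.7, -0.8, -1.8]
gripper_width: 0.295
grasp_force: 59.4
```

```bash
python3 r.py
python3 - <<'E'
from w import *
# pad circle from wrist, top and side with no reader on it
for n in('wrist','top','side'):
    f=grab(n); P=world(f); h=cv2.cvtColor(f['color'],cv2.COLOR_RGB2HSV); m=(h[...,0]>100)&(h[...,0]<130)&(h[...,1]>90)&(P[...,2]<.03)&(np.hypot(P[...,0]-.465,P[...,1]-.231)<.08)
    c=cv2.findContours(m.astype(np.uint8),0,1)[0]; 
    if not c: continue
    p=np.argwhere(m)[:,::-1]; C=-f['R'].T@f['t']; d=np.c_[p,np.ones(len(p))]@np.linalg.inv(f['mtx']).T@f['R']; W=(C+d*((.012-C[2])/d[:,2])[:,None])[:,:2]
    s=np.linalg.lstsq(np.c_[2*W,np.ones(len(W))],(W**2).sum(1),rcond=None)[0]; print(n,len(p),s[:2].round(4),np.sqrt(s[2]+s[0]**2+s[1]**2).round(4))
E
```

```text
9.45 [0.51708694 0.2512861  0.26037711] [ 0.5708 -0.0502 -0.8195] [-0.70167775 -0.8345836  -1.76286957]
spot [0.6071 0.2443 0.1297] err [ 0.0001  0.0003 -0.0003] axial 0.0003 lat 0.0004
wrist 2171 [0.4661 0.2307] 0.0469
top 139 [0.4663 0.2326] 0.0476
side 88 [0.4686 0.2309] 0.0477
```

Emit:
arm_command:
  rows:
    - [20, [-0.01, 0, 0.05], [0, 0, 0]]
    - [20, [-0.03, -0.01, 0.1], [0.003, 0.04, 0]]
    - [20, [-0.05, -0.02, 0.1], [0.008, 0.09, 0]]
    - [20, [-0.07, -0.03, 0.1], [0.012, 0.14, 0]]
    - [20, [-0.09, -0.04, 0.1], [0.017, 0.19, 0]]
    - [20, [-0.11, -0.05, 0.1], [0.022, 0.25, 0]]
    - [20, [-0.13, -0.06, 0.1], [0.027, 0.31, 0]]
    - [20, [-0.15, -0.065, 0.1], [0.031, 0.36, 0]]
    - [20, [-0.17, -0.068, 0.1], [0.034, 0.387, 0]]
    - [20, [-0.17, -0.068, 0.1], [0.034, 0.387, 0]]
    - [20, [-0.17, -0.068, 0.1], [0.034, 0.387, 0]]
    - [20, [-0.17, -0.068, 0.1], [0.034, 0.387, 0]]

```text
time: 10.6
tool_pos: [0.4662, 0.231, 0.2904]
tool_rot: [0.001, 0.447, 0.894, 0.0]
contact_force: [-1.0, 0.5, -2.1]
gripper_width: 0.294
grasp_force: 59.5
```

```bash
python3 r.py
```

```text
10.6 [0.46616304 0.2309744  0.2903545 ] [ 1.3e-03 -2.0e-04 -1.0e+00] [-1.00098475  0.46230205 -2.09829672]
spot [0.4656 0.232  0.1316] err [-0.1414 -0.012   0.0016] axial -0.0017 lat 0.1419
```

Emit:
arm_command:
  rows:
    - [20, [0, 0, -0.08], [0, 0, 0]]
    - [20, [0, 0, -0.17], [0, 0, 0]]
    - [20, [0, 0, -0.26], [0, 0, 0]]
    - [20, [0, 0, -0.35], [0, 0, 0]]
    - [20, [0, 0, -0.43], [0, 0, 0]]
    - [20, [0, 0, -0.5], [0, 0, 0]]
    - [20, [0, 0, -0.56], [0, 0, 0]]
    - [20, [0, 0, -0.6], [0, 0, 0]]
    - [20, [0, 0, -0.63], [0, 0, 0]]
    - [20, [0, 0, -0.65], [0, 0, 0]]
    - [20, [0, 0, -0.65], [0, 0, 0]]
    - [20, [0, 0, -0.65], [0, 0, 0]]

```text
time: 11.6
tool_pos: [0.4666, 0.2311, 0.0961]
tool_rot: [0.0, 0.447, 0.894, 0.0]
contact_force: [-0.6, -0.0, -2.3]
gripper_width: 0.3
grasp_force: 59.4
```

```bash
python3 r.py
python3 - <<'E'
from h import *
f=grab('wrist'); d=grab('side')
cv2.imwrite('pics/place.png',np.hstack([cv2.resize(f['color'][:,:,::-1],(400,300)),cv2.resize(d['color'][140:200,165:245,::-1],(400,300),interpolation=cv2.INTER_CUBIC)]))
E
```

```text
11.6 [0.46656911 0.23111357 0.09611604] [ 1.2e-03  3.0e-04 -1.0e+00] [-0.63240456 -0.01878156 -2.25234775]
spot [ 0.466   0.2322 -0.0627] err [-0.141  -0.0118 -0.1927] axial 0.1925 lat 0.1417
```

View pics/place.png

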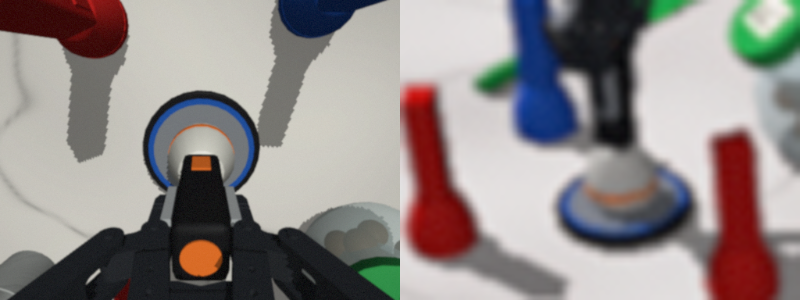

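The wrist panel has the nose at column 200 over the pad centre at 201. The side panel has the nose upright just above the pad at (620,185). I'll lower it gently.

Emit:
arm_command:
  rows:
    - [20, [0, 0, -0.004], [0, 0, 0]]
    - [20, [0, 0, -0.008], [0, 0, 0]]
    - [20, [0, 0, -0.011], [0, 0, 0]]
    - [20, [0, 0, -0.014], [0, 0, 0]]
    - [20, [0, 0, -0.016], [0, 0, 0]]
    - [20, [0, 0, -0.017], [0, 0, 0]]
    - [20, [0, 0, -0.017], [0, 0, 0]]
    - [20, [0, 0, -0.017], [0, 0, 0]]

```text
time: 12.37
tool_pos: [0.4662, 0.2309, 0.0908]
tool_rot: [0.0, 0.447, 0.894, 0.0]
contact_force: [-1.3, -0.2, 2.0]
gripper_width: 0.298
grasp_force: 60.0
```

Emit:
arm_command:
  rows:
    - [28, [0, 0, -0.001], [0, 0, 0]]
    - [30, [0, 0, -0.001], [0, 0, 0]]
    - [34, [0, 0, -0.001], [0, 0, 0]]
    - [40, [0, 0, -0.001], [0, 0, 0]]
    - [60, [0, 0, -0.001], [0, 0, 0]]
    - [85, [0, 0, -0.001], [0, 0, 0]]
    - [85, [0, 0, -0.001], [0, 0, 0]]
    - [85, [0, 0, -0.001], [0, 0, 0]]
    - [85, [0, 0, -0.001], [0, 0, 0]]
    - [85, [0, 0, -0.001], [0, 0, 0]]
    - [85, [0, 0, -0.001], [0, 0, 0]]
    - [85, [0, 0, -0.001], [0, 0, 0]]

```text
time: 13.37
tool_pos: [0.4661, 0.2309, 0.09]
tool_rot: [0.0, 0.447, 0.894, 0.0]
contact_force: [0.3, -0.2, -0.7]
gripper_width: 0.992
grasp_force: 0.0
```

Emit:
arm_command:
  rows:
    - [85, [0, 0, 0.03], [0, 0, 0]]
    - [85, [0, 0, 0.08], [0, 0, 0]]
    - [85, [0, 0, 0.16], [0, 0, 0]]
    - [85, [0, 0, 0.25], [0, 0, 0]]
    - [85, [0, 0, 0.35], [0, 0, 0]]
    - [85, [0, 0, 0.45], [0, 0, 0]]
    - [85, [0, 0, 0.55], [0, 0, 0]]
    - [85, [0, 0, 0.65], [0, 0, 0]]
    - [85, [0, 0, 0.7], [0, 0, 0]]
    - [85, [0, 0, 0.7], [0, 0, 0]]
    - [85, [0, 0, 0.7], [0, 0, 0]]
    - [85, [0, 0, 0.7], [0, 0, 0]]

```text
time: 14.37
tool_pos: [0.4655, 0.2307, 0.2986]
tool_rot: [-0.001, 0.447, 0.894, -0.001]
contact_force: [0.3, -0.4, 0.2]
gripper_width: 0.994
grasp_force: 0.0
```

Run:
```python
from w import *
f=grab('wrist'); d=grab('side'); meas(f)
cv2.imwrite('pics/end.png',np.hstack([cv2.resize(f['color'][:,:,::-1],(400,300)),cv2.resize(d['color'][100:220,140:300,::-1],(400,300),interpolation=cv2.INTER_CUBIC)]))
```

```text
pad circle [0.4659 0.2307] r 0.0474
orange 68 [258.1 138.8] depth [0.455  0.2444 0.0853] on .144 [0.4489 0.2528]
orange 386 [258.4 167.5] depth [0.4652 0.2317 0.1438] on .144 [0.4651 0.2317]
top 847 z 0.14294104672440813 ((463.8171691894531, 233.3758544921875), (24.67400550842285, 30.552631378173828), 36.15084457397461)
cap plane c [0.5743 0.2528 0.185 ] n [ 0.366 -0.882  0.296] tilt 72.8 az -67.5
label [-10.1245   2.0569  18.7739] mean [0.6071 0.2475 0.1287] ((871.34375, 144498.96875), 25.2612361907959)
e1 [ 0.92  0.38 -0.  ]
```

View pics/end.png

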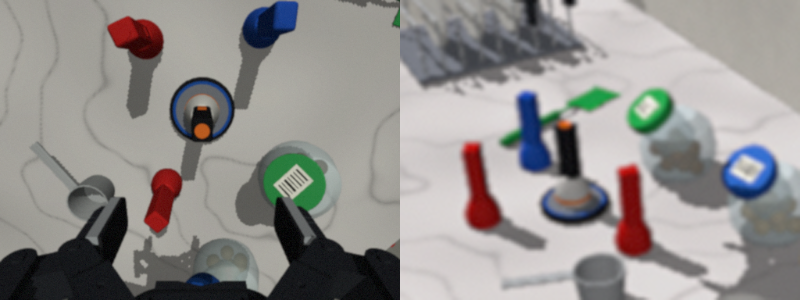

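The reader stands upright and centred on the pad: wrist panel (202,110), side panel (573,165). The gripper is clear and the neighbouring objects look undisturbed.

```bash
python3 -c "
from plant import manip
print(manip.job_done())"
```

```text
the job is handed in; nothing more can be done
None
```

The reader was held on the green jar's label from about 8 cm for about 2.7 s, then set upright within about 2 mm of the pad's centre and released; the job is handed in, but nothing reported whether the label actually read.

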